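# Load the cover into the catch nest

### The job

Take the die-cast cover out of the grey parts tray and load it into the aluminium holding nest on the worktop: lay it flat on the open end of the bed and slide it in lengthwise, so that the cover's own edge lifts the hinged catch, until it is home against the end stops and the catch has dropped fully behind it. Do not lift the catch with the gripper, and leave everything else where it is.

Things in the scene. Friction and masses are not known exactly. Their poses are not given: they have to be found in the camera images.
- cover_center (a point): Centre (half-way up) of the cover: a loose plain die-cast metal plate 96 x 64 x 12 mm, 0.11 kg, screw bosses at its corners, lying face up in the tray. Its y axis runs along the 96 mm length, x along the 64 mm width, z up. Either end may go first. Grip it across the 64 mm width.
- tray: Open flat grey tray, fixed. Origin: centre of its underside; x along its 200 mm side, y along its 300 mm side. Floor 3 mm above the worktop, walls 3 mm thick and 32 mm high. Its end nearest to the robot (its +y end) also holds a valve block, a brass bush and a steel sleeve, all loose.
- nest: Holding nest, fixed on the worktop. Origin: worktop level, below the middle of the cover's final place. Its x axis is the direction in which the cover is slid in (away from the robot), y across, z up. Aluminium bed 104 mm wide from x = -185 to +85 mm, its top 10 mm above the worktop. Two end stops with their faces at x = +50 mm, tops 24 mm above the worktop.
- nest_mouth (a point): Point on the open end of the bed, 140 mm behind the nest's origin and 6 mm above the bed: with the cover's centre here and its length along the nest's x, the cover lies flat on the bed just short of the catch. Axes as the nest's.
- nest_home (a point): Where the cover's centre is when it lies on the bed against the end stops: 2 mm ahead of the nest's origin, 6 mm above the bed. Axes as the nest's. Steel side rails, 67 mm apart, tops 10 mm above the bed, guide it from nest x = +3 to +62 mm; their flared lead-ins begin at x = -10 mm, 82 mm apart. Behind these (x below -12 mm) the sides are open for fingers.
- catch_nose (a point): Lower end of the catch's hook, 2 mm above the bed when down; moves with the catch, a bent dark steel bar 13 mm wide on the nest's centre line. The hook's inner face is at nest x = -50 mm; on the robot's side a ramp slopes up from it at 33 degrees to x = -81 mm, 29 mm above the worktop (its upper corner 35 mm). A cover pushed under the ramp lifts the catch.
- catch (a joint): Angle of the catch: 0 = down at its rest, about 0.08 rad while it rides on a cover lying on the bed; rises to 1.1. It weighs 0.09 kg and falls by its own weight (no spring). Pivot behind the end stops, nest x = +72 mm, 24 mm above the worktop; the bar runs back over the bed at 31 to 40 mm above the worktop and bears a 30 mm cross pin at x = -40 mm.
- valve: Bystander: valve block in the tray, 40 x 72 x 44 mm; origin under its centre.
- bush: Bystander: flanged brass bush in the tray, 38 mm across, 34 mm high.
- sleeve: Bystander: steel sleeve in the tray, 43 mm across, 42 mm high.
- bottle: Bystander: thread-locker bottle, 24 x 40 mm, 94 mm high, standing beyond the nest.
- seal: Bystander: black lip seal ring, 60 mm across, 8 mm high, lying beyond the tray.
- tub: Bystander: grease tub, 68 mm across, 52 mm high, to the right of the tray.
- tape_roll: Bystander: roll of yellow tape, 98 mm across, 19 mm high, lying at the left beyond the vice.

How it is judged (in metres and radians):
On the way:
1. the cover lies flat on the bed, part way in, and holds the catch up with its own body (value of joint catch between 0.055 and 0.14 rad and x of cover_center in the frame of nest between -0.115 and -0.01 m and z of cover_center in the frame of nest below 0.023 m), for 0.2 s.
At the end, for the whole second after the job is handed in: The cover lies flat and at rest on the bed between the rails, its centre within 5 mm of the nest's centre line and from 7 mm short of to 4 mm past its home place along it, its length within 5 degrees of the nest's, and the catch is down behind it (within 0.03 rad of its rest) (value of joint catch below 0.03 rad and x of cover_center in the frame of nest between -0.005 and 0.006 m and y of cover_center in the frame of nest between -0.005 and 0.005 m and z of cover_center in the frame of nest between 0.013 and 0.019 m and angle between the y axis of cover_center and the x axis of nest, either way round below 0.09 rad and angle between cover_center's own z axis and vertical below 0.06 rad and linear speed of cover below 0.01 m/s); the robot touches nothing.
It fails at once if the catch is raised while the cover is not on the bed in front of or under it (lifted by something else) (value of joint catch above 0.05 rad and (x of cover_center in the frame of nest below -0.13 m or y of cover_center in the frame of nest above 0.05 m or y of cover_center in the frame of nest below -0.05 m or z of cover_center in the frame of nest above 0.035 m)).
It fails at once if one of the other loose things is moved by more than 30 mm (distance of any of valve, bush, sleeve, bottle, seal, tub, tape_roll from where it was at the start of the episode above 0.03 m).
It also fails if it takes over 45 s, if anything falls off the work surface, if the arm or the gripper's body presses on something with over 40 N, if the wrist force passes 120 N, or if a joint passes its speed limit or range.

### The arm

A 6-joint arm with a two-finger parallel gripper is mounted at the origin on a cart in front of the work surface, level with it; the furniture and walls round the work are solid. World frame = base frame: x ahead of the robot, y to its left, z up, the work surface at z = 0. Lengths are in m, angles in degrees, forces in N, time in s.
With the tool pointing down it reaches from about 0.35 to 0.875 m from the base axis. Payload 4.2 kg.
Tool frame: the origin (TCP) lies between the finger pads; the fingertips stand 17 mm ahead of it and the grasp point (between the pads) lies 2 mm behind it; z points along the fingers, y is the line along which they close (so a half turn about z gives the same grasp; the last joint's range is limited). The gripper opens to 87 mm and grips with 3 to 60 N. Pads are 19 mm wide; open, the fingers measure 117 mm over their backs; the gripper's body (75 mm by 190 mm) begins 51 mm behind the grasp point.
Start: joints at [-62.246, 22.042, 0.453, 0, -68.411, -14.817], TCP at [0.14, -0.609, 0.24] pointing down, gripper open.
Joint ranges: [-179.83, 179.83], [-69.29, 118.12], [-61.27, 80.66], [-181.25, 117.63], [-171.15, -9.14], [-177.46, 177.46]. Speed limits (degrees/s): [159.86, 159.86, 180, 180, 180, 180].

### API

Orientations are given as a 3x3 rotation matrix whose columns are the frame's x, y, z axes.
In Python, from station import sense, capture, r, masks_of gives the robot as it stands.
- The arm moves only by the tool apply_moves, never from a script. Its argument "steps" is a list that holds one entry, the list of rows, each a list of 7 numbers: the opening, from 0 (shut) to 1 (fully open), then the shift along the tool's x, y, z in mm, then the turn, a rotation vector about the tool's x, y, z in rad. A call has 1 to 12 rows; each row shifts and turns the commanded pose from where the row before left it, along the tool's axes as they then stand; what a row does not reach is not made up. A row lasts 1/8 s, in which the tool goes at most 62.5 mm and 10.7 degrees, less where a joint would pass 70% of its speed; a pose out of reach is approached as far as the arm can. A call with a gripper value outside its range is refused whole. The fingers move at their own pace and stop on an object; the grip force is fixed at half the most. Time passes only in rows, so rows that do not move let the fingers close. It gives the time, the measured TCP pose, the force and the opening at its end, in the units of the state.
- sense(): the state, without advancing time (a new reading comes with each control period).
- capture(name): name is "scene" or "top" or "wrist"; returns a dict with "color" (384x512x3 uint8, red, green, blue), "vfov" (degrees; the focal length in pixels is half the picture's height over the tangent of half this angle, whatever the lens; pixels are square), "cx", "cy" (the principal point, pixels), "T" (4x4, takes a point from camera to world coordinates). Camera axes: x right, y down, z forward; pixel columns grow to the right and rows downward; lengths in m; the calibration is good to about 2 mm. A picture is of the moment at which its call begins. There is no depth.
- r.finish_job(): hands the job in, once; it reports no verdict.
Trained networks look in a picture, given as the dict that the camera call returned (one of the last four; its "shot" number tells which), for a name from the list of things; names that differ only in an ending like _2 or _b are one class to them, and where a whole thing is asked for, a point or a joint stands for the part that bears it (a point fixed in the world has none). Each returns a list of dicts, best first, with "confidence" (0 to 1); they miss things now and then, are a little off and sometimes report something else, mostly with a low value. They report only what shows in the picture. A call takes as long as a camera call.
- masks_of(picture, thing): "pixels" (384x512 bool, what is visible of it) and "box" ([left, top, width, height] in pixels, round what is visible of it).
The state is a dict: "time_s": time; "joints": joint angles; "joint_velocities": joint speeds; "effort": joint torques, N m; "tcp_pos": TCP position; "ee_rot": TCP orientation; "wrist_force": force on the tool from outside, world axes, zero at the start; "moment": the same for the moment, N m; "gripper_width": opening from 0.0 (shut) to 1.0 (fully open).
Only numpy, scipy, OpenCV 4.12 (cv2) and the standard library are available. Lean on these libraries where they do the work, as an engineer would, in place of code of your own. Each camera call takes 0.05 s, during which the arm holds its last target. There are 200 camera calls.

## Working session

There is one attempt and no reset: what is moved stays moved. The work goes in short steps, Python scripts to look and compute and a tool call to move; the robot and the scene stay as the last step left them, time stands still between calls to the robot, and variables do not carry over. Pictures are saved under pics/ and viewed, on a budget of 10 in all, crops included, one or two more only if the job needs it, and the job is handed in when it is done.

Besides the shell and the picture viewer there is one more tool, called after ">>>" as name(argument=value, ...) on one line, values as JSON. apply_moves: Moves the arm, as the interface text tells. Its arguments: {"type":"object","properties":{"steps":{"type":"array","items":{"type":"array","items":{"type":"array","items":{"type":"number"}}}}},"required":["steps"]}

```bash
ls; mkdir -p pics; cat > h.py <<'E'
import numpy as np, cv2
from station import sense, capture, r, masks_of
def K(p):
    f=192/np.tan(np.radians(p["vfov"])/2); return f
def plane(p,uv,z):
    uv=np.atleast_2d(uv).astype(float); f=K(p); T=np.array(p["T"])
    d=np.c_[(uv[:,0]-p["cx"])/f,(uv[:,1]-p["cy"])/f,np.ones(len(uv))]@T[:3,:3].T
    s=(z-T[2,3])/d[:,2]; return T[:3,3]+s[:,None]*d
def proj(p,X):
    T=np.array(p["T"]); c=(np.atleast_2d(X)-T[:3,3])@T[:3,:3]; f=K(p)
    return np.c_[f*c[:,0]/c[:,2]+p["cx"],f*c[:,1]/c[:,2]+p["cy"]]
def save(p,n): cv2.imwrite(f"pics/{n}.png",cv2.cvtColor(p["color"],cv2.COLOR_RGB2BGR))
E
python3 - <<'E'
from h import *
s=sense(); print(s["time_s"],s["tcp_pos"],s["ee_rot"],s["gripper_width"])
ims=[]
for n in ("top","scene"):
    p=capture(n); ims.append(p["color"]); print(n,p["vfov"],np.round(p["T"],3).tolist())
    for t,z in (("cover_center",.015),("nest",.01),("catch_nose",.03),("tray",.032),("valve",.04),("bush",.03),("sleeve",.04)):
        for m in masks_of(p,t)[:2]:
            c=cv2.findContours(m["pixels"].astype(np.uint8),0,1)[0]; c=max(c,key=cv2.contourArea)
            q=plane(p,c[:,0,:],z)[:,:2].astype(np.float32)*1000
            (a,b),(w,h),ang=cv2.minAreaRect(q)
            print(t,round(m["confidence"],2),m["box"],"ctr",round(a),round(b),"size",round(w),round(h),"ang",round(ang,1))
    save(p,n+"0")
cv2.imwrite("pics/both.png",cv2.cvtColor(np.vstack(ims),cv2.COLOR_RGB2BGR)[:, :])
E
```

```text
pics
0.0 [ 0.13979884 -0.60857951  0.23844556] [[-9.74657400e-01 -2.23701933e-01 -6.30595800e-04]
 [-2.23702781e-01  9.74655044e-01  2.14711637e-03]
 [ 1.34299295e-04  2.23376890e-03 -9.99997496e-01]] 0.9986694919948439
top 55.60753734585128 [[-0.028, -0.996, 0.086, 0.448], [-1.0, 0.027, -0.009, -0.261], [0.006, -0.086, -0.996, 0.996], [0.0, 0.0, 0.0, 1.0]]
cover_center 0.79 [299.0, 176.0, 35.0, 32.6] ctr 538 -432 size 63 97 ang 25.0
nest 0.65 [199.5, 163.2, 46.3, 103.8] ctr 486 -177 size 105 271 ang 83.9
catch_nose 0.77 [217.5, 169.3, 11.3, 57.3] ctr 535 -179 size 27 158 ang 86.0
tray 0.58 [276.1, 150.7, 78.8, 113.4] ctr 501 -429 size 203 299 ang 87.8
valve 0.79 [288.3, 241.1, 27.5, 11.8] ctr 392 -379 size 70 39 ang 88.4
bush 0.65 [316.7, 241.4, 16.4, 13.4] ctr 393 -450 size 33 34 ang 42.7
sleeve 0.72 [334.3, 236.3, 19.9, 19.0] ctr 395 -493 size 52 41 ang 88.4
scene 54.62836249443159 [[0.713, -0.295, 0.636, -0.119], [-0.701, -0.271, 0.66, -0.924], [-0.023, -0.916, -0.4, 0.461], [0.0, 0.0, 0.0, 1.0]]
cover_center 0.65 [289.0, 224.7, 42.1, 15.4] ctr 526 -444 size 73 96 ang 24.4
nest 0.9 [176.2, 196.2, 72.8, 33.0] ctr 475 -178 size 134 163 ang 83.0
nest 0.42 [313.6, 200.6, 14.6, 4.6] ctr 709 -351 size 32 12 ang 87.1
catch_nose 0.51 [278.9, 245.1, 24.5, 25.1] ctr 394 -502 size 87 44 ang 41.6
catch_nose 0.46 [214.3, 196.6, 19.7, 12.5] ctr 484 -177 size 84 39 ang 27.9
tray 0.91 [221.9, 198.5, 147.8, 82.6] ctr 485 -446 size 230 333 ang 87.6
tray 0.46 [344.3, 238.9, 38.6, 37.7] ctr 501 -608 size 139 69 ang 32.5
valve 0.7 [237.5, 230.1, 19.9, 20.7] ctr 369 -392 size 92 39 ang 45.3
bush 0.55 [266.6, 244.5, 12.8, 24.4] ctr 379 -466 size 78 28 ang 39.4
sleeve 0.78 [279.5, 247.6, 20.6, 22.0] ctr 383 -510 size 82 42 ang 41.6
```

View pics/top0.png

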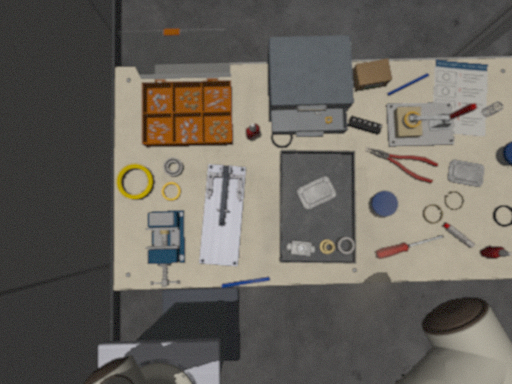

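View pics/scene0.png

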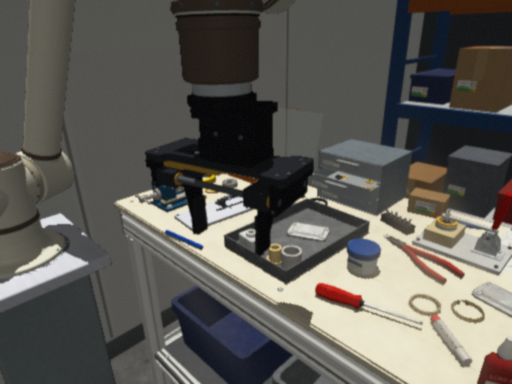

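The top view shows the cover at about (316,192) px, lying in the grey tray with its length tilted about 25°. The nest is at (222,215) with the catch at its upper end, and the small parts are at the tray's near end. The scene view agrees. I'll move over the cover and refine with the wrist camera.

>>> apply_moves(steps=[[[1,-43,8.4,0,0,0,0],[1,-43,8.4,0,0,0,0],[1,-43,8.4,0,0,0,0],[1,-43,8.4,0,0,0,0],[1,-43,8.4,0,0,0,0],[1,-43,8.4,0,0,0,0],[1,-43,8.4,0,0,0,0],[1,-43,8.4,0,0,0,0],[1,-43,8.4,0,0,0,0],[1,-40,8.4,0,0,0,0],[1,0,0,0,0,0,0.17],[1,0,0,0,0,0,0.17]]])

```text
time_s: 2.3
tcp_pos: [0.538, -0.4311, 0.2391]
ee_rot: [[-0.993, 0.118, -0.001], [0.118, 0.993, 0.0], [0.001, 0.0, -1.0]]
wrist_force: [-0.4, -0.3, -0.5]
gripper_width: 1.0
```

>>> apply_moves(steps=[[[1,0,0,0,0,0,0.17],[1,0,0,0,0,0,0.17],[1,0,0,0,0,0,0.17],[1,0,0,0,0,0,0.17],[1,0,0,0,0,0,0.17],[1,0,0,0,0,0,0.17],[1,0,0,0,0,0,0],[1,0,0,0,0,0,0]]])

```text
time_s: 3.3
tcp_pos: [0.5373, -0.4316, 0.2395]
ee_rot: [[-0.425, 0.905, -0.0], [0.905, 0.425, -0.0], [0.0, -0.0, -1.0]]
wrist_force: [0.6, 0.1, -0.0]
gripper_width: 1.0
```

```bash
cat >> h.py <<'E'
def rect(p,t,z):
    for m in masks_of(p,t)[:2]:
        c=cv2.findContours(m["pixels"].astype(np.uint8),0,1)[0]; c=max(c,key=cv2.contourArea)
        q=plane(p,c[:,0,:],z)[:,:2].astype(np.float32)*1000
        (a,b),(w,h),ang=cv2.minAreaRect(q)
        print(t,round(m["confidence"],2),m["box"],"ctr",round(a,1),round(b,1),"size",round(w),round(h),"ang",round(ang,1))
def st():
    s=sense(); R=np.array(s["ee_rot"]); print("t",s["time_s"],"tcp",np.round(np.array(s["tcp_pos"])*1000,1),"yang",np.degrees(np.arctan2(R[1,1],R[0,1])).round(2),"z",R[:,2].round(4),"F",np.round(s["wrist_force"],1),"w",round(s["gripper_width"],3)); return s
E
python3 - <<'E'
from h import *
st(); p=capture("wrist"); print(p["vfov"],np.round(p["T"],3).tolist())
rect(p,"cover_center",.015); rect(p,"tray",.032); save(p,"w1")
p=capture("top"); rect(p,"nest",.01); rect(p,"catch_nose",.035)
E
```

```text
t 3.3 tcp [ 537.3 -431.6  239.5] yang 25.15 z [-1.e-04 -0.e+00 -1.e+00] F [ 0.6  0.1 -0. ] w 1.0
63.36326301804912 [[0.905, 0.411, 0.11, 0.507], [0.425, -0.873, -0.239, -0.367], [-0.002, 0.263, -0.965, 0.385], [0.0, 0.0, 0.0, 1.0]]
cover_center 0.72 [232.2, 133.8, 49.9, 79.0] ctr 535.4 -434.2 size 63 95 ang 23.8
tray 0.58 [75.4, 12.3, 308.2, 244.3] ctr 498.7 -433.9 size 202 301 ang 87.5
tray 0.24 [125.3, 47.4, 58.7, 67.2] ctr 391.4 -384.1 size 71 44 ang 82.5
```

View pics/w1.png

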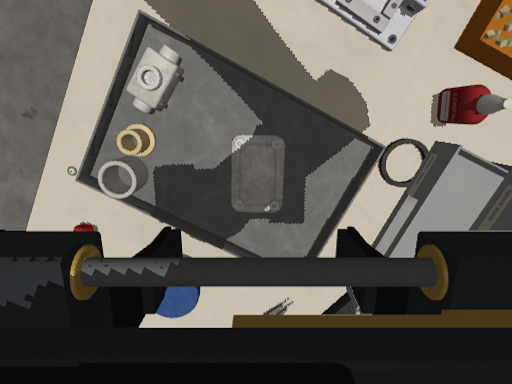

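The wrist view shows the cover at about (258,173) px, square to the fingers and clear of everything else. Descending to grip it.

>>> apply_moves(steps=[[[1,-1.2,-2,40,0,0,0.017],[1,0,0,45,0,0,0],[1,0,0,45,0,0,0],[1,0,0,40,0,0,0],[1,0,0,25,0,0,0],[1,0,0,15,0,0,0],[1,0,0,7,0,0,0],[1,0,0,0,0,0,0],[0,0,0,0,0,0,0],[0,0,0,0,0,0,0],[0,0,0,0,0,0,0],[0,0,0,0,0,0,0]]])

```text
time_s: 5.1
tcp_pos: [0.5362, -0.4337, 0.0231]
ee_rot: [[-0.408, 0.913, 0.001], [0.913, 0.408, -0.0], [-0.001, 0.0, -1.0]]
wrist_force: [-1.2, 0.3, 2.3]
gripper_width: 0.718
```

>>> apply_moves(steps=[[[0,0,0,0,0,0,0],[0,0,0,0,0,0,0],[0,0,0,0,0,0,0],[0,0,0,0,0,0,0]]])

```text
time_s: 5.6
tcp_pos: [0.5363, -0.4337, 0.0231]
ee_rot: [[-0.408, 0.913, 0.001], [0.913, 0.408, -0.0], [-0.001, 0.0, -1.0]]
wrist_force: [-0.8, 1.2, 5.5]
gripper_width: 0.722
```

```bash
python3 - <<'E'
from h import *
st(); p=capture("top"); rect(p,"nest",.01); rect(p,"catch_nose",.035); save(p,"t2")
E
```

```text
t 5.6 tcp [ 536.3 -433.7   23.1] yang 24.05 z [ 6.e-04 -4.e-04 -1.e+00] F [-0.8  1.2  5.5] w 0.722
nest 0.59 [207.4, 163.6, 19.1, 27.1] ctr 593.2 -146.4 size 46 92 ang 52.1
```

>>> apply_moves(steps=[[[0,0,0,-10,0,0,0],[0,0,0,-30,0,0,0],[0,0,0,-40,0,0,0],[0,0,0,-45,0,0,0],[0,0,0,-45,0,0,0],[0,0,0,-40,0,0,0],[0,38,17,0,0,0,0],[0,38,17,0,0,0,0],[0,38,17,0,0,0,0],[0,38,17,0,0,0,0],[0,38,17,0,0,0,0],[0,40,18,0,0,0,0]]])

```text
time_s: 7.25
tcp_pos: [0.5357, -0.1802, 0.232]
ee_rot: [[-0.407, 0.914, -0.001], [0.914, 0.407, 0.001], [0.001, -0.001, -1.0]]
wrist_force: [-0.3, 0.0, -1.0]
gripper_width: 0.72
```

>>> apply_moves(steps=[[[0,0,0,0,0,0,-0.174],[0,0,0,0,0,0,-0.174],[0,0,0,0,0,0,-0.174],[0,0,0,0,0,0,-0.174],[0,0,0,0,0,0,-0.174],[0,0,0,0,0,0,-0.174],[0,0,0,0,0,0,0],[0,0,0,0,0,0,0]]])

```text
time_s: 8.25
tcp_pos: [0.5361, -0.1815, 0.2323]
ee_rot: [[-0.994, 0.11, -0.001], [0.11, 0.994, 0.0], [0.001, 0.0, -1.0]]
wrist_force: [-0.4, 0.0, -1.3]
gripper_width: 0.716
```

```bash
python3 - <<'E'
from h import *
st(); p=capture("wrist"); rect(p,"nest",.01); rect(p,"catch_nose",.035); rect(p,"cover_center",.22);save(p,"w3")
T=np.array(p["T"]);print(T.round(3).tolist())
E
```

```text
t 8.25 tcp [ 536.1 -181.5  232.3] yang 83.71 z [-6.e-04  2.e-04 -1.e+00] F [-0.4  0.  -1.3] w 0.716
nest 0.85 [207.5, 0.0, 99.9, 162.4] ctr 435.1 -172.9 size 105 169 ang 83.7
catch_nose 0.58 [239.5, 101.2, 33.3, 59.0] ctr 484.3 -178.7 size 29 60 ang 83.7
cover_center 0.67 [198.1, 161.2, 123.9, 154.1] ctr 514.7 -179.4 size 64 54 ang 83.7
cover_center 0.39 [0.0, 14.5, 148.0, 243.7] ctr 472.3 -279.1 size 78 121 ang 87.2
[[0.109, 0.959, 0.26, 0.464], [0.994, -0.106, -0.029, -0.174], [-0.0, 0.261, -0.965, 0.378], [0.0, 0.0, 0.0, 1.0]]
```

View pics/w3.png

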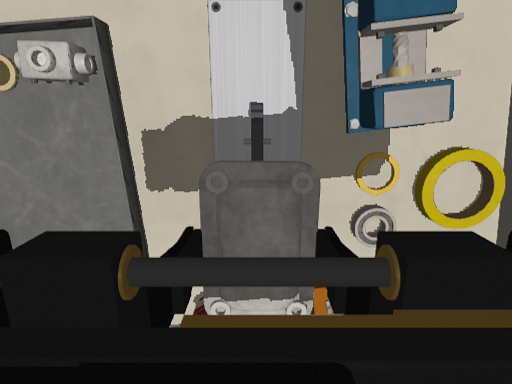

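The wrist view shows the bed centred at about column 257, with the catch at (257,130) and the cover held square over it at (260,230). The vice at (345–460, 0–130) is close to where the gripper body will pass, so I'll check its height.

```bash
python3 - <<'E'
from h import *
p=capture("scene"); 
im=cv2.cvtColor(p["color"],cv2.COLOR_RGB2BGR).copy()
a=np.array([-.994,.110])*-1; n=np.array([.110,.994]); o=np.array([535.7,-183.8])/1000
# vertical markers at lateral 85,100 mm off axis, nest x=-120,-60 with heights 0..80
S=4;x0,y0,w,h=110,150,170,110
im=cv2.resize(im[y0:y0+h,x0:x0+w],None,fx=S,fy=S,interpolation=cv2.INTER_CUBIC)
for nx,c in ((-.17,(0,0,255)),(-.10,(0,255,0)),(-.05,(255,0,255))):
    b=o+a*nx+n*.095
    q=[tuple(((proj(p,[*b,z])[0]-[x0,y0])*S).astype(int).tolist()) for z in (0,.04,.08)]
    cv2.line(im,q[0],q[2],c,1); [cv2.circle(im,k,3,c,-1) for k in q]
cv2.imwrite("pics/vice.png",im)
E
```

```text
(no output)
```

View pics/vice.png

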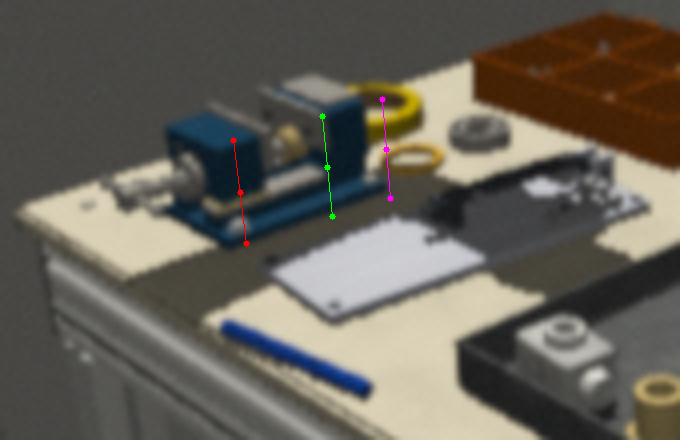

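The vice jaws are about 70–75 mm tall and at or beyond the 95 mm lateral line. The gripper body stays above 82 mm, so it clears. Next I move over the mouth and lower.

>>> apply_moves(steps=[[[0,28,-0.5,0,0,0,0],[0,28,-0.5,0,0,0,0],[0,28,-0.5,0,0,0,0],[0,28,-0.5,0,0,0,0],[0,28,-0.5,0,0,0,0],[0,0,0,30,0,0,0],[0,0,0,45,0,0,0],[0,0,0,45,0,0,0],[0,0,0,40,0,0,0],[0,0,0,25,0,0,0],[0,0,0,8,0,0,0],[0,0,0,0,0,0,0]]])

```text
time_s: 10.0
tcp_pos: [0.3973, -0.1691, 0.0398]
ee_rot: [[-0.994, 0.107, 0.0], [0.107, 0.994, -0.0], [-0.0, -0.0, -1.0]]
wrist_force: [-1.3, 0.6, -0.8]
gripper_width: 0.721
```

```bash
python3 - <<'E'
from h import *
st(); p=capture("wrist"); rect(p,"cover_center",.029); rect(p,"catch_nose",.035); save(p,"w4")
p=capture("top"); rect(p,"catch_nose",.035); rect(p,"nest",.01)
p=capture("scene");
cv2.imwrite("pics/s4.png",cv2.resize(cv2.cvtColor(p["color"],cv2.COLOR_RGB2BGR)[130:270,100:300],None,fx=3.5,fy=3.5,interpolation=cv2.INTER_CUBIC))
E
```

```text
t 10.0 tcp [ 397.3 -169.1   39.8] yang 83.87 z [ 2.e-04 -2.e-04 -1.e+00] F [-1.3  0.6 -0.8] w 0.721
cover_center 0.76 [199.6, 158.6, 119.1, 156.0] ctr 375.2 -167.0 size 63 54 ang 83.9
catch_nose 0.85 [216.9, 169.1, 10.8, 55.2] ctr 534.2 -179.4 size 21 152 ang 85.7
nest 0.59 [202.5, 164.6, 42.7, 67.8] ctr 528.0 -180.8 size 105 188 ang 83.8
```

View pics/s4.png

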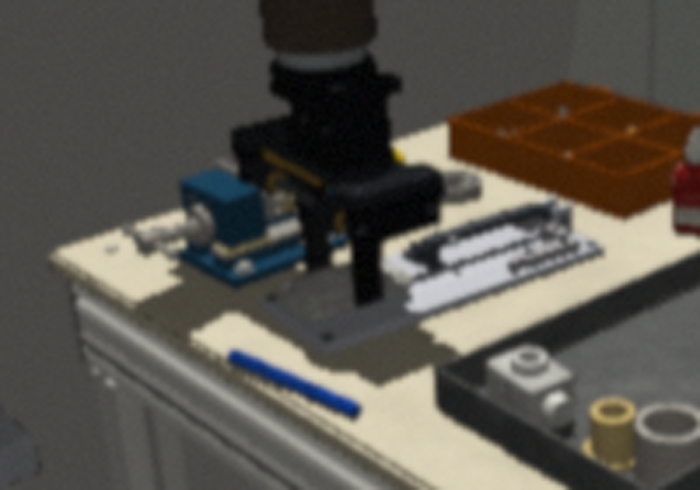

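Scene view: the cover hangs level, about 9 mm above the open end of the bed, and the gripper is clear of the vice. Lowering, releasing, and moving back 31 mm to regrip near the rear end.

>>> apply_moves(steps=[[[0,0,0.7,5,0,0,0],[0,0,0,3,0,0,0],[0,0,0,1.5,0,0,0],[0,0,0,0,0,0,0],[1,0,0,0,0,0,0],[1,0,0,0,0,0,0],[1,0,0,0,0,0,0],[1,0,0,0,0,0,0],[1,0,0,0,0,0,0],[1,10,0,0,0,0,0],[1,11,0,0,0,0,0],[1,10,0,0,0,0,0]]])

```text
time_s: 11.85
tcp_pos: [0.3648, -0.165, 0.03]
ee_rot: [[-0.994, 0.107, -0.001], [0.107, 0.994, 0.0], [0.001, 0.0, -1.0]]
wrist_force: [0.0, -1.0, 0.6]
gripper_width: 1.0
```

```bash
python3 - <<'E'
from h import *
st(); p=capture("wrist"); rect(p,"cover_center",.022); save(p,"w5")
p=capture("top"); rect(p,"catch_nose",.035); rect(p,"cover_center",.022)
p=capture("scene"); rect(p,"cover_center",.022)
cv2.imwrite("pics/s5.png",cv2.resize(cv2.cvtColor(p["color"],cv2.COLOR_RGB2BGR)[130:270,100:300],None,fx=3.5,fy=3.5,interpolation=cv2.INTER_CUBIC))
E
```

```text
t 11.85 tcp [ 364.8 -165.    30. ] yang 83.85 z [-6.e-04  1.e-04 -1.e+00] F [ 0.  -1.   0.6] w 1.0
cover_center 0.79 [200.9, 217.0, 115.6, 111.8] ctr 357.3 -164.2 size 62 23 ang 83.9
catch_nose 0.54 [218.8, 168.9, 8.4, 56.6] ctr 534.1 -180.4 size 24 158 ang 86.0
cover_center 0.23 [285.3, 239.8, 29.1, 17.1] ctr 391.9 -380.1 size 74 42 ang 88.0
cover_center 0.2 [200.4, 162.8, 42.7, 84.3] ctr 506.1 -179.8 size 106 227 ang 82.9
cover_center 0.73 [179.4, 206.5, 37.0, 17.0] ctr 356.5 -174.0 size 79 36 ang 59.0
```

View pics/s5.png

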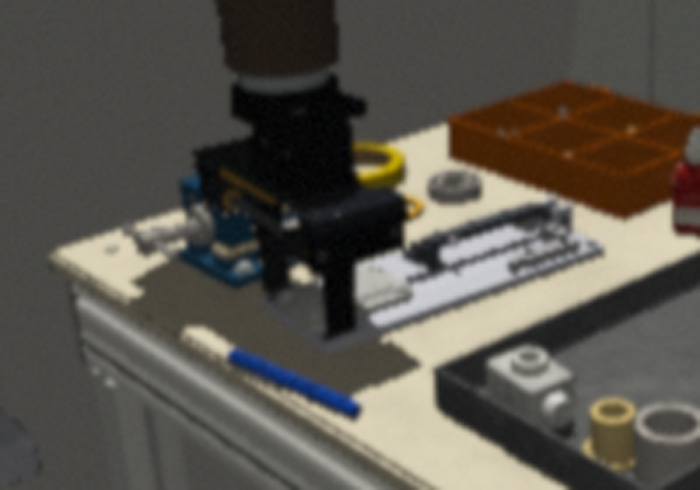

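The scene view shows the cover lying flat on the bed at the mouth, with the open fingers beside its rear part. Gripping and sliding in part way.

>>> apply_moves(steps=[[[0,0,0,0,0,0,0],[0,0,0,0,0,0,0],[0,0,0,0,0,0,0],[0,0,0,0,0,0,0],[0,0,0,0,0,0,0],[0,-6,0,0,0,0,0],[0,-9,0,0,0,0,0],[0,-10,0,0,0,0,0],[0,-10,0,0,0,0,0],[0,-10,0,0,0,0,0],[0,-10,0,0,0,0,0],[0,-10,0,0,0,0,0]]])

```text
time_s: 13.7
tcp_pos: [0.4271, -0.1721, 0.0299]
ee_rot: [[-0.994, 0.108, -0.008], [0.108, 0.994, 0.001], [0.008, -0.0, -1.0]]
wrist_force: [-3.4, 0.1, 3.4]
gripper_width: 0.712
```

```bash
python3 - <<'E'
from h import *
st(); p=capture("wrist"); rect(p,"cover_center",.022); rect(p,"nest",.01); rect(p,"catch_nose",.04); save(p,"w6")
p=capture("top"); rect(p,"catch_nose",.04); rect(p,"cover_center",.022); rect(p,"nest",.01)
p=capture("scene")
cv2.imwrite("pics/s6.png",cv2.resize(cv2.cvtColor(p["color"],cv2.COLOR_RGB2BGR)[150:250,130:290],None,fx=5,fy=5,interpolation=cv2.INTER_CUBIC))
E
```

```text
t 13.7 tcp [ 427.1 -172.1   29.9] yang 83.8 z [-8.1e-03  5.0e-04 -1.0e+00] F [-3.4  0.1  3.4] w 0.712
cover_center 0.68 [201.8, 217.4, 113.2, 98.0] ctr 418.9 -171.7 size 60 24 ang 83.8
nest 0.61 [157.0, 101.1, 203.3, 224.1] ctr 389.6 -168.0 size 103 81 ang 83.7
catch_nose 0.65 [217.0, 167.3, 11.5, 50.3] ctr 544.3 -181.9 size 20 136 ang 82.9
catch_nose 0.6 [244.4, 123.3, 15.4, 18.0] ctr 704.2 -262.6 size 36 48 ang 43.9
cover_center 0.48 [211.6, 202.5, 24.3, 19.6] ctr 488.6 -197.8 size 29 40 ang 88.4
nest 0.73 [202.0, 160.6, 40.8, 105.7] ctr 547.0 -182.6 size 107 150 ang 83.4
```

View pics/s6.png

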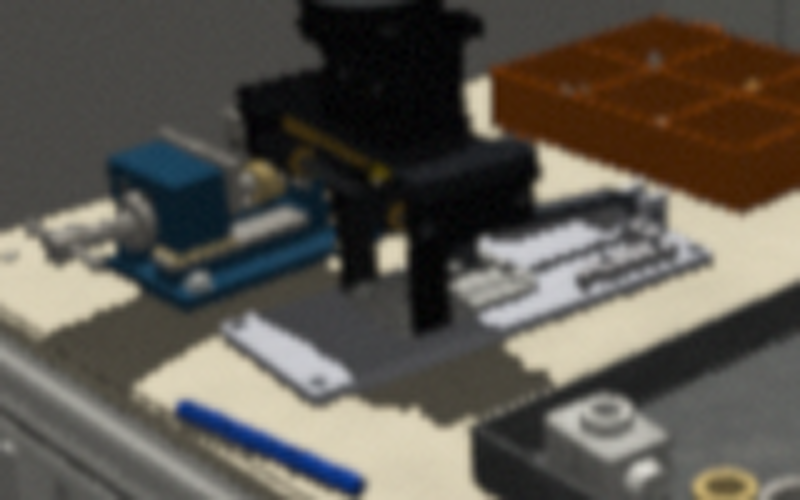

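The scene view shows the cover under the catch and the bar raised, with the cover flat. The lateral error against the nest line is about 0.1 mm, so I continue into the rails.

>>> apply_moves(steps=[[[0,-9,0,0,0,0,0],[0,-9,0,0,0,0,0],[0,-9,0,0,0,0,0],[0,-9,0,0,0,0,0],[0,-9,0,0,0,0,0],[0,-9,0,0,0,0,0],[0,-8,0,0,0,0,0],[0,-6,0,0,0,0,0],[0,-3,0,0,0,0,0],[0,0,0,0,0,0,0]]])

```text
time_s: 15.4
tcp_pos: [0.5024, -0.1796, 0.0301]
ee_rot: [[-0.994, 0.107, 0.002], [0.107, 0.994, -0.0], [-0.002, 0.0, -1.0]]
wrist_force: [0.3, 0.5, -0.4]
gripper_width: 0.719
```

>>> apply_moves(steps=[[[0,-1.5,0,0,0,0,0],[0,-1.5,0,0,0,0,0],[0,0,0,0,0,0,0]]])

```text
time_s: 15.78
tcp_pos: [0.5046, -0.18, 0.0301]
ee_rot: [[-0.994, 0.107, 0.001], [0.107, 0.994, -0.0], [-0.001, 0.0, -1.0]]
wrist_force: [-1.1, 0.3, -0.3]
gripper_width: 0.713
```

>>> apply_moves(steps=[[[0,-1.5,0,0,0,0,0],[0,-1.5,0,0,0,0,0],[0,0,0,0,0,0,0]]])

```text
time_s: 16.15
tcp_pos: [0.5051, -0.1801, 0.03]
ee_rot: [[-0.994, 0.107, -0.005], [0.107, 0.994, 0.001], [0.005, -0.0, -1.0]]
wrist_force: [-5.9, 1.4, 5.4]
gripper_width: 0.714
```

It stopped at x = 505 mm with the force rising, which is where the end stops should be. Pressing a little more and checking.

>>> apply_moves(steps=[[[0,-1.5,0,0,0,0,0],[0,-1,0,0,0,0,0],[0,0,0,0,0,0,0]]])

```text
time_s: 16.52
tcp_pos: [0.5053, -0.1801, 0.0299]
ee_rot: [[-0.994, 0.107, -0.01], [0.107, 0.994, 0.001], [0.01, -0.0, -1.0]]
wrist_force: [-9.5, 3.0, 10.0]
gripper_width: 0.714
```

```bash
python3 - <<'E'
from h import *
st(); p=capture("wrist"); rect(p,"cover_center",.022); rect(p,"catch_nose",.03); save(p,"w7")
q=capture("top"); rect(q,"catch_nose",.035); rect(q,"cover_center",.022)
s=capture("scene")
C=lambda p:cv2.cvtColor(p["color"],cv2.COLOR_RGB2BGR)
a=cv2.resize(C(p)[80:280,180:340],None,fx=2.5,fy=2.5,interpolation=cv2.INTER_CUBIC)
b=cv2.resize(C(s)[150:250,170:250],None,fx=5,fy=5,interpolation=cv2.INTER_CUBIC)
cv2.imwrite("pics/c7.png",np.hstack([a,b]))
E
```

```text
t 16.525 tcp [ 505.3 -180.1   29.9] yang 83.83 z [-0.01    0.0011 -0.9999] F [-9.5  3.  10. ] w 0.714
cover_center 0.94 [204.1, 216.1, 109.3, 99.6] ctr 498.7 -160.8 size 23 23 ang 83.9
catch_nose 0.73 [223.4, 155.3, 67.7, 158.7] ctr 479.3 -177.1 size 31 52 ang 82.4
catch_nose 0.58 [151.9, 0.0, 219.8, 325.9] ctr 446.7 -174.3 size 92 117 ang 83.8
cover_center 0.4 [230.0, 179.3, 6.9, 10.2] ctr 572.1 -205.8 size 29 17 ang 61.7
```

View pics/c7.png

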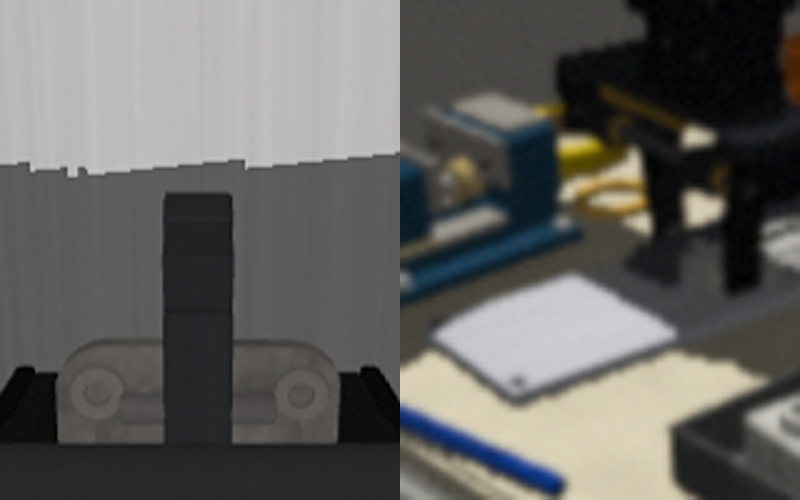

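Left crop: the catch bar is centred over the cover's rear edge, with its ramp standing behind the edge (crop rows 195–315). I'll check the catch's height by projecting its known corners.

```bash
cat > chk.py <<'E'
from h import *
st(); p=capture("wrist"); u=np.array([.9940,-.1095]); n=np.array([.1095,.994])
L=lambda ox,nx,ny,z:[*(np.array([ox,-172.9-.1104*(ox-435.1)])+u*nx+n*ny)/1000,z/1000]
m=masks_of(p,"catch_nose")[0]; print("catch box",m["box"],m["confidence"])
for ox in (533.5,535.5):
  for a in (0,.03,.08):
    c,s=np.cos(a),np.sin(a)
    rot=lambda x,z:(72+(x-72)*c+(z-24)*s, 24-(x-72)*s+(z-24)*c)
    o=[]
    for x,z in ((-81,35),(-81,29)):
        X,Z=rot(x,z); o+=[proj(p,[L(ox,X,-6.5,Z),L(ox,X,6.5,Z)]).round(1).tolist()]
    print(ox,a,o)
  print("rear edge row @home, -4:",proj(p,[L(ox,-46,20,22),L(ox,-50,20,22)]).round(1).tolist())
E
python3 chk.py; python3 - <<'E'
import cv2,numpy as np
g=cv2.imread("pics/w7.png",0)
print("catch col 259 rows150-225",g[150:226:2,259].tolist()); print("cover col 235 rows 205-230",g[205:231,235].tolist()); print("row160 cols 235-285",g[165,238:282].tolist())
E
```

```text
t 16.875 tcp [ 505.3 -180.1   29.9] yang 83.83 z [-0.0099  0.0011 -1.    ] F [-9.6  3.1 10.9] w 0.714
catch box [222.8, 152.8, 68.7, 160.2] 0.56
533.5 0 [[[244.4, 157.1], [273.0, 157.2]], [[245.0, 155.5], [272.4, 155.5]]]
533.5 0.03 [[[243.9, 159.3], [273.4, 159.4]], [[244.5, 157.2], [272.9, 157.2]]]
533.5 0.08 [[[243.1, 164.1], [274.2, 164.2]], [[243.8, 161.0], [273.6, 161.0]]]
rear edge row @home, -4: [[296.8, 220.9], [297.0, 213.6]]
535.5 0 [[[244.4, 161.5], [272.9, 161.6]], [[245.0, 159.7], [272.4, 159.8]]]
535.5 0.03 [[[244.0, 163.9], [273.4, 163.9]], [[244.6, 161.5], [272.8, 161.6]]]
535.5 0.08 [[[243.2, 168.9], [274.2, 169.0]], [[243.8, 165.5], [273.5, 165.6]]]
rear edge row @home, -4: [[296.6, 224.5], [296.9, 217.3]]
catch col 259 rows150-225 [91, 91, 92, 80, 32, 34, 36, 34, 37, 37, 35, 35, 33, 32, 32, 33, 36, 37, 36, 36, 36, 35, 36, 36, 35, 36, 34, 31, 38, 38, 37, 38, 37, 38, 38, 38, 38, 38]
cover col 235 rows 205-230 [91, 91, 91, 91, 91, 90, 91, 91, 91, 88, 78, 69, 72, 80, 89, 91, 90, 89, 90, 91, 90, 90, 90, 88, 87, 86]
row160 cols 235-285 [92, 92, 93, 92, 92, 93, 96, 55, 34, 34, 35, 34, 35, 35, 35, 34, 33, 34, 33, 34, 34, 36, 35, 35, 35, 35, 36, 34, 34, 34, 34, 33, 35, 33, 29, 74, 93, 94, 93, 91, 90, 89, 89, 90]
```

The catch tip appears 28 px wide at row 157. That matches 0 rad (28.5 px) rather than raised (31 px), and the cover's edge is within about 1.5 mm of home. Relieving the push, opening, and rising straight up.

>>> apply_moves(steps=[[[0,3,0,0,0,0,0],[0,1.5,0,0,0,0,0],[1,0,0,0,0,0,0],[1,0,0,0,0,0,0],[1,0,0,0,0,0,0],[1,0,0,0,0,0,0],[1,0,0,-10,0,0,0],[1,0,0,-30,0,0,0],[1,0,0,-40,0,0,0],[1,0,0,-40,0,0,0],[1,0,0,-40,0,0,0],[1,0,0,0,0,0,0]]])

```text
time_s: 18.48
tcp_pos: [0.5075, -0.1804, 0.1945]
ee_rot: [[-0.994, 0.106, 0.009], [0.106, 0.994, -0.001], [-0.009, -0.0, -1.0]]
wrist_force: [0.2, 0.6, -0.4]
gripper_width: 1.002
```

```bash
python3 chk.py; python3 - <<'E'
from h import *
p=capture("wrist"); rect(p,"cover_center",.022)
q=capture("top"); rect(q,"cover_center",.022)
C=lambda p:cv2.cvtColor(p["color"],cv2.COLOR_RGB2BGR)
s=capture("scene")
a=cv2.resize(C(p)[80:280,180:340],None,fx=2.5,fy=2.5,interpolation=cv2.INTER_CUBIC)
b=cv2.resize(C(s)[150:250,170:250],None,fx=5,fy=5,interpolation=cv2.INTER_CUBIC)
cv2.imwrite("pics/c8.png",np.hstack([a,b]))
E
```

```text
t 18.475 tcp [ 507.5 -180.4  194.5] yang 83.89 z [ 0.0092 -0.0013 -1.    ] F [ 0.2  0.6 -0.4] w 1.002
catch box [239.9, 129.3, 31.6, 128.5] 0.86
533.5 0 [[[252.1, 129.7], [265.6, 129.7]], [[252.2, 129.3], [265.5, 129.3]]]
533.5 0.03 [[[252.0, 130.4], [265.7, 130.5]], [[252.1, 129.8], [265.6, 129.9]]]
533.5 0.08 [[[251.8, 132.0], [265.9, 132.1]], [[251.9, 131.0], [265.8, 131.1]]]
rear edge row @home, -4: [[278.2, 163.7], [278.2, 159.8]]
535.5 0 [[[252.1, 131.8], [265.6, 131.9]], [[252.2, 131.4], [265.5, 131.4]]]
535.5 0.03 [[[252.0, 132.6], [265.7, 132.6]], [[252.1, 131.9], [265.6, 132.0]]]
535.5 0.08 [[[251.8, 134.2], [265.9, 134.3]], [[251.9, 133.2], [265.7, 133.3]]]
rear edge row @home, -4: [[278.1, 165.6], [278.2, 161.8]]
cover_center 0.91 [228.5, 165.7, 60.1, 88.4] ctr 536.3 -164.6 size 24 96 ang 84.2
```

View pics/c8.png

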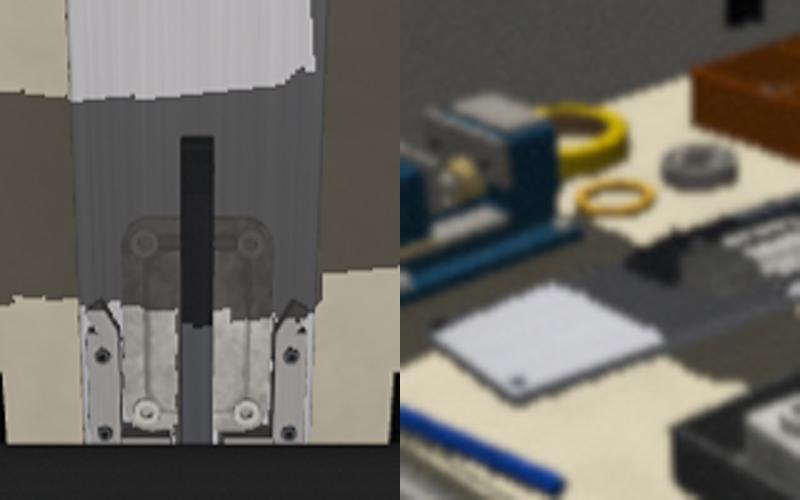

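The wrist view shows the cover between the rails against the stops, with the catch bar on its centre line. The reprojection of the catch height leaves some doubt, so I'll compare the fixed scene camera with the initial picture, where the catch was certainly down.

```bash
python3 - <<'E'
from h import *
C=lambda p:cv2.cvtColor(p["color"],cv2.COLOR_RGB2BGR)
s=capture("scene"); t=capture("top")
u=np.array([.9940,-.1095]); n=np.array([.1095,.994]); o=np.array([534.5,-183.6])
for a in (0,.08):
    c,sn=np.cos(a),np.sin(a); x,z=-81,35
    X,Z=72+(x-72)*c+(z-24)*sn,24-(x-72)*sn+(z-24)*c
    print(a,proj(s,[*(o+u*X)/1000,Z/1000]).round(1),proj(t,[*(o+u*X)/1000,Z/1000]).round(1))
def crop(im,x,y,w,h,f):
    g=im[y:y+h,x:x+w].astype(float); g=np.clip(g*1.8,0,255).astype(np.uint8); return cv2.resize(g,None,fx=f,fy=f,interpolation=cv2.INTER_CUBIC)
cv2.imwrite("pics/cmp.png",np.vstack([crop(cv2.imread("pics/scene0.png"),180,185,70,45,10),crop(C(s),180,185,70,45,10)])[:, :][::1][:900])
im=cv2.imread("pics/cmp.png"); cv2.imwrite("pics/cmp.png",cv2.resize(im,None,fx=.66,fy=.66,interpolation=cv2.INTER_AREA))
E
```

```text
0 [[214.8 201.9]] [[220.7 225.7]]
0.08 [[215.  197.7]] [[220.3 225.2]]
```

View pics/cmp.png

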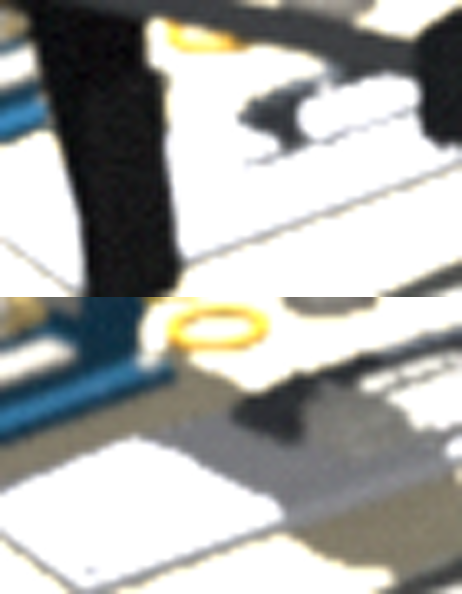

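The catch tip and hook sit at the same pixels as at the start: tip at about (238,118) against (233,115) in the enlarged crop. A raised catch would be about 28 px higher there. So the catch is down with the cover in front of its hook, and I'm handing in.

```bash
python3 -c "
from h import *
st(); print(r.finish_job())"
```

```text
t 18.925 tcp [ 505.1 -180.   189.3] yang 83.86 z [-1.7e-03  1.0e-04 -1.0e+00] F [-0.7  0.   0.3] w 1.003
the job is handed in; nothing more can be done
None
```

The cover is loaded in the nest and the job is handed in at 18.9 s; no verdict was reported. I gripped the cover across its width in the tray and laid it flat on the open end of the bed. I then regripped it 31 mm towards its rear and slid it in so that its own edge lifted the catch. I stopped when the force against the end stops reached about 10 N, then released it and rose clear.

**Last checks:**
- **Cover:** it lies between the rails and up to the end stops in the wrist picture. Its length is within about 0.5° of the nest's.
- **Catch:** in the scene camera the catch is within about 0.5 px of its position at the start. A raised catch would sit about 4 px higher.
- **Robot:** the gripper is open and clear, and the wrist force is near zero.

**Checks that disagreed:**
- **Catch height:** the row positions in the wrist picture did not settle whether the catch was down or how far in the cover was. The catch's apparent width and the scene camera comparison both showed it down.
- **Nest position:** the top and wrist cameras differed by about 1.5–2 mm on the nest's sideways position. I mainly followed the wrist camera.

**Not measured:** I did not read the catch angle directly while the cover was part way in; I saw only the raised bar in the scene picture. I also did not re-measure the other loose objects at the end. The gripper was planned clear of them, and those in the later pictures looked undisturbed.

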